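# Index the sample turntable and eject the ring into the tray

## Task

On the bench indexer, turn the turntable by its pegs until the pocket holding the open steel ring (the part with the big through-hole) clicks into its detent in front of the outlet; only then push the ejector's thumb tab fully home so that the ring is pushed out on to the apron, and let the ejector spring back. Pick the ring up and lay it flat on the floor of the white tray beside the end cap already there, without dropping it. Leave the turntable clicked in, the other two parts in their pockets, and the tray, end cap, bottle, steel cell and beaker where they stand.

Things in the scene. Friction and masses are not known exactly. Their poses are not given: they have to be found in the camera images.
- indexer: Bench indexer, fixed; grey round base, diameter 224 mm, 20 mm high. Origin: on the turntable's vertical axis, at bench level; its +x points to the outlet, z up. All x below, unless called otherwise, are along this +x from the axis. A fixed guard ring (radius 100-104 mm, top 46 mm high) surrounds the turntable, open only at the outlet.
- apron (a point): Point on the flat aluminium apron outside the outlet, on its top face, at x = 125 mm, 31 mm above the bench. The apron runs from x = 99 to 171 mm, is 64 mm wide (y from -32 to 32), has no side walls and ends in a 5 mm lip. An ejected ring rests at about x = 120 to 130 mm.
- guide (a point): Middle of the top of the fixed guide bar over the turntable's centre, at x = 9 mm, 92 mm above the bench: bar from x = -40 to 58 mm, 16 mm wide, on a column at x = -33 to -11 mm. The ejector rides on it. A detent housing, 34 mm wide, 46 mm high, stands on the base at x = -107 to -135 mm.
- turntable (a joint): Angle turned by the turntable since the start, rad, counter-clockwise seen from above; stops at -2.7 and 2.7. It clicks (a sprung roller drops into a rim notch) whenever one of its five pockets points exactly along the outlet; a notch draws it in from 0.06 rad either side. Into or out of a notch takes about 8 N at a peg, elsewhere 2 N; it stays where left. It starts between clicks.
- pocket0 (a point): Centre of the floor of pocket 0, 70.5 mm from the axis, 32 mm above the bench. The aluminium turntable, 190 mm across, has five radial pockets 72 degrees apart, 44 mm wide, open at both ends, walls 60 mm above the bench; lips over the side edges leave a 32 mm slot, so parts are seen but cannot be lifted out. At the start pocket 0 stands 0.30 to 0.95 rad counter-clockwise of the outlet.
- pocket1 (a point): Centre of the floor of pocket 1, 72 degrees counter-clockwise of pocket 0, 70.5 mm from the axis; at the click its y in the indexer frame is 0 and its x 70.5 mm.
- pocket2 (a point): Centre of the floor of pocket 2, 144 degrees counter-clockwise of pocket 0, 70.5 mm from the axis; at the click its y in the indexer frame is 0 and its x 70.5 mm. Always empty.
- pocket3 (a point): Centre of the floor of pocket 3, 216 degrees counter-clockwise of pocket 0, 70.5 mm from the axis; at the click its y in the indexer frame is 0 and its x 70.5 mm. Always empty.
- pocket4 (a point): Centre of the floor of pocket 4, 288 degrees counter-clockwise of pocket 0, 70.5 mm from the axis; at the click its y in the indexer frame is 0 and its x 70.5 mm.
- peg0 (a point): Centre of the top of turning peg 0, an upright steel peg on the turntable, diameter 14 mm, 78 mm from the axis, 36 degrees counter-clockwise of pocket 0. Top 96 mm above the bench; it stands on a round boss, diameter 33 mm, top 60 mm above the bench, so 36 mm of peg is free.
- peg1 (a point): Centre of the top of turning peg 1, an upright steel peg on the turntable, diameter 14 mm, 78 mm from the axis, 108 degrees counter-clockwise of pocket 0. Top 96 mm above the bench; it stands on a round boss, diameter 33 mm, top 60 mm above the bench, so 36 mm of peg is free.
- peg2 (a point): Centre of the top of turning peg 2, an upright steel peg on the turntable, diameter 14 mm, 78 mm from the axis, 180 degrees counter-clockwise of pocket 0. Top 96 mm above the bench; it stands on a round boss, diameter 33 mm, top 60 mm above the bench, so 36 mm of peg is free.
- peg3 (a point): Centre of the top of turning peg 3, an upright steel peg on the turntable, diameter 14 mm, 78 mm from the axis, 252 degrees counter-clockwise of pocket 0. Top 96 mm above the bench; it stands on a round boss, diameter 33 mm, top 60 mm above the bench, so 36 mm of peg is free.
- peg4 (a point): Centre of the top of turning peg 4, an upright steel peg on the turntable, diameter 14 mm, 78 mm from the axis, 324 degrees counter-clockwise of pocket 0. Top 96 mm above the bench; it stands on a round boss, diameter 33 mm, top 60 mm above the bench, so 36 mm of peg is free.
- ejector (a joint): Travel of the ejector slide towards the outlet, m: 0 at rest, 0.060 fully home (stop). Spring force 2 N at rest, 8 N when home; it springs back when let go. Its finger, 28 mm wide, at pocket height, has its face at x = 40 mm at rest and 100 mm when home, and pushes the part in the pocket at the outlet on to the apron.
- tab (a point): Middle of the top edge of the back face (the one to push) of the ejector's thumb tab, an upright dark steel plate 34 mm wide, 8 mm thick, from 100 to 132 mm above the bench, standing on the flat slide. At rest at x = -28 mm; push it along +x, to the outlet. Behind it (x below -34 mm) it is free down to 100 mm above the bench.
- sample_ring: The open dark steel sample ring: outer diameter 40 mm, through-hole 24 mm, 20 mm high, about 0.1 kg. Origin at the centre of its underside, z along its axis. It starts in pocket 0, 1 or 4, centred 70.5 mm from the axis.
- blank: Solid flat dark steel disc, diameter 40 mm, 20 mm high, in another of pockets 0, 1, 4; stays there. Origin at the centre of its underside.
- boss_cap: Solid dark steel disc, diameter 40 mm, 16 mm high, with an 18 mm boss up to 30 mm, in the third of pockets 0, 1, 4; stays there. Origin at the centre of its underside.
- tray: Loose white plastic sample tray, 200 mm (its x) by 140 mm (its y), 22 mm high, walls and floor 4 mm thick. Origin at the centre of its underside, z up.
- end_cap: Loose steel end cap lying in the tray: diameter 40 mm, 10 mm high, with a 24 mm spigot up to 20 mm. Origin at the centre of its underside.
- bottle: Bystander: white closed bottle, diameter 60 mm, 170 mm high. Origin at the centre of its underside.
- cell: Bystander: heavy plain steel cylinder, diameter 70 mm, 125 mm high with its plug. Origin at the centre of its underside.
- beaker: Bystander: open white plastic beaker, diameter 64 mm at the rim, 85 mm high. Origin at the centre of its underside.

How it is judged:
On the way, in this order (a step that is already met when the one before it is completed fails the run):
1. the ring's pocket stands clicked in at the outlet, the ring still in it (((y of pocket0 in the frame of indexer between -0.0024675 and 0.0024675 m and x of pocket0 in the frame of indexer above 0 m) or (y of pocket1 in the frame of indexer between -0.0024675 and 0.0024675 m and x of pocket1 in the frame of indexer above 0 m) or (y of pocket4 in the frame of indexer between -0.0024675 and 0.0024675 m and x of pocket4 in the frame of indexer above 0 m)) and y of sample_ring in the frame of indexer between -0.01 and 0.01 m and x of sample_ring in the frame of indexer between 0.05 and 0.09 m and value of joint ejector below 0.005 m), for 0.2 s.
2. the ejector is pushed fully home and the ring is out on the apron (value of joint ejector above 0.054 m and ((y of pocket0 in the frame of indexer between -0.0024675 and 0.0024675 m and x of pocket0 in the frame of indexer above 0 m) or (y of pocket1 in the frame of indexer between -0.0024675 and 0.0024675 m and x of pocket1 in the frame of indexer above 0 m) or (y of pocket4 in the frame of indexer between -0.0024675 and 0.0024675 m and x of pocket4 in the frame of indexer above 0 m)) and x of sample_ring in the frame of indexer above 0.108 m), for 0.1 s.
At the end, for the whole second after the job is handed in: Ring flat (0.1 rad), at rest on the tray's floor; turntable within 0.035 rad of a click; ejector within 5 mm of rest; blank and boss cap in their pockets; tray level; bottle, cell and beaker upright and, like the tray and flat end cap, within 25 mm of their start (x of sample_ring in the frame of tray between -0.085 and 0.085 m and y of sample_ring in the frame of tray between -0.055 and 0.055 m and z of sample_ring in the frame of tray between 0 and 0.008 m and angle between each of sample_ring, end_cap, bottle, cell, beaker's own z axis and vertical below 0.1 rad and linear speed of sample_ring below 0.02 m/s and ((y of pocket0 in the frame of indexer between -0.0024675 and 0.0024675 m and x of pocket0 in the frame of indexer above 0 m) or (y of pocket1 in the frame of indexer between -0.0024675 and 0.0024675 m and x of pocket1 in the frame of indexer above 0 m) or (y of pocket4 in the frame of indexer between -0.0024675 and 0.0024675 m and x of pocket4 in the frame of indexer above 0 m)) and value of joint ejector below 0.005 m and horizontal distance between each of blank, boss_cap and indexer below 0.086 m and angle between tray's own z axis and vertical below 0.06 rad and height (world z) of tray below 0.004 m and distance of each of bottle, cell, beaker, end_cap, tray from where it was at the start of the episode below 0.025 m); the robot touches nothing.
It fails at once if the ejector is pushed more than 15 mm while the turntable is not clicked in (value of joint ejector above 0.015 m and not ((y of pocket0 in the frame of indexer between -0.00423 and 0.00423 m and x of pocket0 in the frame of indexer above 0 m) or (y of pocket1 in the frame of indexer between -0.00423 and 0.00423 m and x of pocket1 in the frame of indexer above 0 m) or (y of pocket4 in the frame of indexer between -0.00423 and 0.00423 m and x of pocket4 in the frame of indexer above 0 m))).
It fails at once if the blank or the boss cap leaves its pocket (horizontal distance between any of blank, boss_cap and indexer above 0.09 m).
It fails at once if a bystander is shifted by more than 30 mm or tipped (distance of any of bottle, cell, beaker from where it was at the start of the episode above 0.03 m or angle between any of bottle, cell, beaker's own z axis and vertical above 0.35 rad).
It fails at once if the ring is dropped (falls free faster than 0.7 m/s) (linear speed of sample_ring above 0.7 m/s and contact force between sample_ring and the fingers below 0.05 N).
It also fails if it takes over 67 s, if anything falls off the work surface, if the arm or the gripper's body presses on something with over 40 N, if the wrist force passes 120 N, or if a joint passes its speed limit or range.

## Robot

A 7-joint arm with a two-finger parallel gripper is mounted at the origin on the work surface. World frame = base frame: x ahead of the robot, y to its left, z up, the work surface at z = 0. Lengths are in m, angles in rad, forces in N, time in s.
With the tool pointing down it reaches from about 0.4 to 0.85 m from the base axis. Payload 10.4 kg.
Tool frame: the origin (TCP) lies at the very end of the fingers, on their centre line; the grasp point (between the pads) lies 19 mm behind it; x points along the fingers, y is the direction in which the jaws open and shut, and the axes are right-handed (so a half turn about x gives the same grasp; the last joint's range is limited). The gripper opens to 85 mm and grips with 20 to 120 N. Pads are 22 mm wide; open, the fingers measure 114 mm over their backs; the gripper's body (76 mm by 85 mm) begins 54 mm behind the grasp point. The pads swing forward as they close: fully open they stand 13 mm farther back than shut.
Start: joints at [-1.346, 0.332, -0.065, 1.46, 0.022, 1.35, -0.088], TCP at [0.153, 0.606, 0.231] pointing down, gripper open.
Joint ranges: [-2.6, 2.6], [-0.5, 2.12], [-1.47, 1.34], [0.16, 2.42], [-1.27, 4.41], [0.06, 2.06], [-2.6, 2.6]. Speed limits (rad/s): [2.22, 2.22, 2.79, 2.79, 3.14, 3.14, 3.14].

## Interface

Orientations are given as a unit quaternion [x, y, z, w].
In Python, from workcell import monitor, camera, ticket, regions_of gives the robot as it stands.
- The arm moves only by the tool step_arm, never from a script. Its argument "increments" is a list of rows, each a list of 5 numbers: the finger opening in m, from 0 to 0.0854, then the shift along the world's x, y, z in m, then the turn about the world's z in rad. A call has 1 to 12 rows; each row shifts and turns the commanded pose from where the row before left it; what a row does not reach is not made up. A row lasts 1/12 s, in which the tool goes at most 41.7 mm and 7.16 degrees, less where a joint would pass 70% of its speed; a pose out of reach is approached as far as the arm can. A call with a gripper value outside its range is refused whole. The fingers move at their own pace and stop on an object; "force" is the grip in N (left out, the last holds). Time passes only in rows, so rows that do not move let the fingers close. It gives the time, the measured TCP pose, the force and the opening at its end, in the units of the state.
- monitor.get_obs(): the state, without advancing time (a new reading comes with each control period).
- camera(name): name is "scene" or "top" or "wrist"; returns a dict with "color" (384x512x3 uint8, red, green, blue), "range_z" (384x512 float32, m along the optical axis (not along the pixel's ray), 0 where there is no reading), "fx", "fy", "cx", "cy" (pixels), "cam_to_world" (4x4, takes a point from camera to world coordinates). Camera axes: x right, y up, looking along -z (the intrinsics and any distortion apply to the point x, -y, -z); pixel columns grow to the right and rows downward; lengths in m; the calibration is good to about 2 mm. The wrist camera is an equidistant fisheye: a pixel r from the principal point sees the ray r / f radians off the axis. A picture is of the moment at which its call begins.
- ticket.hand_in(): hands the job in, once; it reports no verdict.
Trained networks look in a picture, given as the dict that the camera call returned (one of the last four; its "shot" number tells which), for a name from the list of things; names that differ only in an ending like _2 or _b are one class to them, and where a whole thing is asked for, a point or a joint stands for the part that bears it (a point fixed in the world has none). Each returns a list of dicts, best first, with "p" (0 to 1); they miss things now and then, are a little off and sometimes report something else, mostly with a low value. They report only what shows in the picture. A call takes as long as a camera call.
- regions_of(picture, query): "region" (384x512 bool, what is visible of it) and "centre" ([row, column] in pixels, amid what is visible of it).
The state is a dict: "clock": time; "joint_pos": joint angles; "joint_velocities": joint speeds; "tau": joint torques, N m; "position": TCP position; "ee_rot": TCP orientation; "ft_force": force on the tool from outside, world axes, zero at the start; "torque": the same for the moment, N m; "grip_width": opening from 0.0 (shut) to 1.0 (fully open).
Only numpy, scipy, OpenCV 4.12 (cv2) and the standard library are available. Lean on these libraries where they do the work, as an engineer would, in place of code of your own. Each camera call takes 0.05 s, during which the arm holds its last target. There are 200 camera calls.

## Working session

There is one attempt and no reset: what is moved stays moved. The work goes in short steps, Python scripts to look and compute and a tool call to move; the robot and the scene stay as the last step left them, time stands still between calls to the robot, and variables do not carry over. Pictures are saved under pics/ and viewed, about 8 in all and at most 12, crops included, and the job is handed in when it is done.

Besides the shell and the picture viewer there is one more tool, called as a command line: name --pt "numbers of a row" for each row, then --argument value for the rest. step_arm: Moves the arm, as the interface text tells. Its arguments: {"type":"object","properties":{"increments":{"type":"array"},"force":{"type":"number"}},"required":["increments"]}

```bash
mkdir -p pics; ls; cat > h.py <<'E'
import numpy as np, cv2
from workcell import monitor, camera, ticket, regions_of
def w(pic,uv,z=None):
    """pixel list (row,col) -> world by depth (or median)"""
    out=[]
    for r,c in uv:
        d=pic["range_z"][int(r),int(c)]
        p=np.array([(c-pic["cx"])/pic["fx"]*d,-(r-pic["cy"])/pic["fy"]*d,-d,1])
        out.append((pic["cam_to_world"]@p)[:3])
    return np.array(out)
def cloud(pic):
    d=pic["range_z"];r,c=np.indices(d.shape)
    P=np.stack([(c-pic["cx"])/pic["fx"]*d,-(r-pic["cy"])/pic["fy"]*d,-d,np.ones_like(d)],-1)
    return (P@pic["cam_to_world"].T)[...,:3]
def save(pic,n): cv2.imwrite("pics/"+n,pic["color"][...,::-1])
E
python3 - <<'E'
from h import *
np.set_printoptions(precision=3,suppress=True)
o=monitor.get_obs();print(o["clock"],o["position"],o["ee_rot"],o["grip_width"])
ps={n:camera(n) for n in("top","scene")}
cv2.imwrite("pics/a.png",np.hstack([ps["top"]["color"],])[...,::-1]); save(ps["scene"],"b.png")
for n,p in ps.items():
    C=cloud(p);print(n,p["fx"],p["cx"],p["cy"],p["cam_to_world"])
    for q in["indexer","turntable","ejector","tab","peg0","sample_ring","blank","boss_cap","tray","end_cap","bottle","cell","beaker"]:
        for x in regions_of(p,q)[:3 if q!="peg0" else 6]:
            m=x["region"];P=C[m&(p["range_z"]>0)]
            print(q,round(x["p"],2),np.round(x["centre"]),m.sum(),np.median(P,0) if len(P) else 0,P.min(0) if len(P) else 0,P.max(0) if len(P) else 0)
E
```

```text
pics
0.0 [0.153 0.606 0.231] [ 0.087  0.702 -0.088  0.702] 1.0034386591350124
top 467.7349607484273 259.0600172946473 200.07450801924554 [[-0.003  0.992 -0.129  0.43 ]
 [-1.    -0.002  0.012 -0.008]
 [ 0.012  0.129  0.992  1.182]
 [ 0.     0.     0.     1.   ]]
indexer 0.91 [212. 188.] 3615 [0.543 0.146 0.033] [ 0.431 -0.005 -0.004] [0.656 0.308 0.136]
indexer 0.63 [226. 164.] 3080 [0.534 0.178 0.055] [0.442 0.074 0.016] [0.634 0.271 0.1  ]
turntable 0.73 [223. 164.] 3060 [0.533 0.178 0.056] [0.442 0.074 0.016] [0.64  0.267 0.1  ]
ejector 0.91 [212. 175.] 436 [0.541 0.169 0.1  ] [0.517 0.128 0.031] [0.562 0.22  0.136]
ejector 0.74 [158. 143.] 663 [0.688 0.273 0.049] [ 0.651  0.235 -0.004] [0.712 0.323 0.09 ]
tab 0.94 [214. 183.] 416 [0.541 0.163 0.1  ] [0.518 0.128 0.032] [0.57  0.196 0.136]
peg0 0.89 [232. 167.] 3002 [0.535 0.177 0.056] [0.447 0.074 0.013] [0.634 0.262 0.133]
peg0 0.15 [158. 142.] 681 [0.688 0.273 0.049] [ 0.651  0.235 -0.003] [0.723 0.316 0.09 ]
sample_ring 0.62 [228. 372.] 186 [ 0.508 -0.311  0.017] [ 0.491 -0.331  0.007] [ 0.526 -0.295  0.029]
sample_ring 0.48 [2
[... 1959 characters left out ...]
18 0.057] [0.564 0.094 0.041] [0.672 0.131 0.106]
tray 0.76 [198. 166.] 2501 [ 0.486 -0.283  0.003] [ 0.343 -0.37  -0.007] [ 0.6   -0.196  0.023]
end_cap 0.64 [199. 168.] 2491 [ 0.486 -0.282  0.003] [ 0.341 -0.376 -0.006] [ 0.6   -0.196  0.023]
end_cap 0.61 [181. 331.] 450 [0.554 0.157 0.096] [ 0.349  0.129 -0.004] [0.596 0.231 0.132]
bottle 0.73 [163. 373.] 940 [0.411 0.291 0.079] [ 0.377  0.267 -0.004] [0.425 0.325 0.169]
bottle 0.34 [199. 338.] 1415 [0.576 0.166 0.057] [ 0.36   0.076 -0.004] [0.698 0.27  0.124]
cell 0.6 [229. 305.] 1466 [0.719 0.061 0.078] [ 0.663  0.031 -0.001] [0.732 0.098 0.126]
beaker 0.56 [230. 384.] 1028 [0.703 0.264 0.056] [ 0.543  0.235 -0.006] [0.72  0.35  0.086]
```

```bash
python3 - <<'E'
import cv2
a=cv2.imread("pics/a.png")[130:300,100:270];b=cv2.imread("pics/b.png")
cv2.imwrite("pics/a2.png",cv2.resize(a,(600,600),interpolation=cv2.INTER_CUBIC))
E
```

```text
(no output)
```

View pics/a2.png

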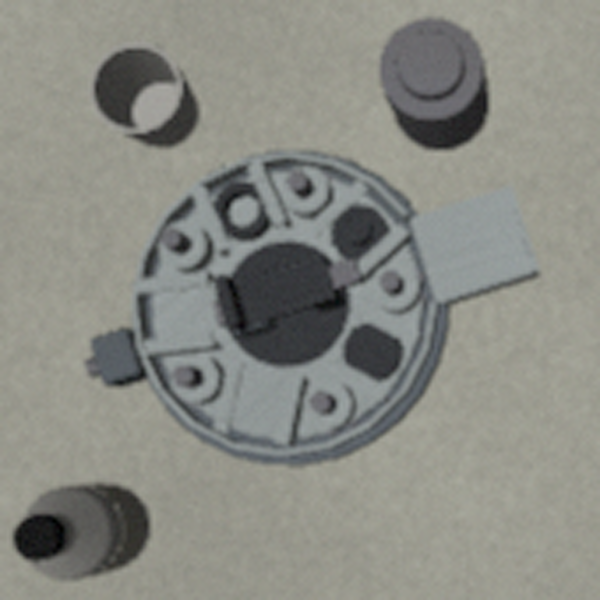

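View pics/b.png

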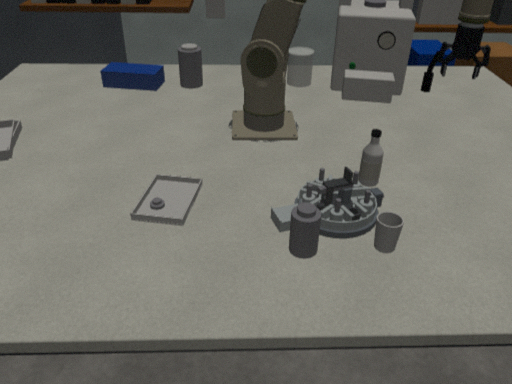

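```bash
python3 - <<'E'
from h import *
from scipy.spatial.transform import Rotation as R
from scipy.optimize import least_squares
np.set_printoptions(precision=4,suppress=True)
o=monitor.get_obs();print("tool axes\n",R.from_quat(o["ee_rot"]).as_matrix())
A=[]
p=camera("top");C=cloud(p);cc=np.array([.535,.172])
z=C[...,2];d=np.hypot(C[...,0]-cc[0],C[...,1]-cc[1])
m=((z>.084)&(z<.106)&(d>.05)&(d<.105)).astype(np.uint8)
n,l,s,ce=cv2.connectedComponentsWithStats(m)
pk=[]
for i in range(1,n):
    P=C[l==i];print("peg cand",s[i,4],ce[i],P.mean(0))
    if s[i,4]>8: pk.append(P.mean(0))
pk=np.array(pk)
# fit centre & phase given radius 78
def f(v):
    a=np.arctan2(pk[:,1]-v[1],pk[:,0]-v[0]); k=np.round((a-v[2])/(2*np.pi/5))
    t=v[2]+k*2*np.pi/5
    return np.r_[pk[:,0]-v[0]-.078*np.cos(t),pk[:,1]-v[1]-.078*np.sin(t)]
a0=np.arctan2(*(pk[0,:2]-cc)[::-1])
s_=least_squares(f,[*cc,a0],loss="soft_l1",f_scale=.003);print("fit",s_.x,np.degrees(s_.x[2]),s_.fun*1e3)
c=s_.x[:2]
# apron
rr=np.hypot(C[...,0]-c[0],C[...,1]-c[1])
m=((z>.024)&(z<.042)&(rr>.118)&(rr<.185)&(C[...,1]<c[1]-.08)).astype(np.uint8)
n,l,s,ce=cv2.connectedComponentsWithStats(m);i=1+s[1:,4].argmax();P=C[l==i]
rect=cv2.minAreaRect((P[:,:2]*1000).astype(np.float32));print("apron",len(P),P.mean(0),rect)
v=P.mean(0)[:2]-c;print("outlet ang",np.degrees(np.arctan2(v[1],v[0])))
m=(z>.118)&(z<.142)&(rr<.07);P=C[m];print("tab",m.sum(),P.mean(0));v=c-P.mean(0)[:2];print(np.degrees(np.arctan2(v[1],v[0])),np.hypot(*v))
q=((rr>.1075)&(rr<.14)&(z>.036)&(z<.055)&(C[...,1]>c[1]+.05));P=C[q];print("detent",q.sum(),P.mean(0));v=c-P.mean(0)[:2];print(np.degrees(np.arctan2(v[1],v[0])),np.hypot(*v))
for r_,c_ in[(189.5,168.9),(195.2,202.6),(229,206)]:
    g=w(p,[(r_,c_)])[0];print("part",g,np.degrees(np.arctan2(g[1]-c[1],g[0]-c[0])))
t=regions_of(p,"tray")[0]["region"];print("tray",cv2.minAreaRect((C[t][:,:2]*1000).astype(np.float32)))
# scene view peg check
p=camera("scene");C=cloud(p);z=C[...,2];d=np.hypot(C[...,0]-c[0],C[...,1]-c[1])
m=((z>.080)&(z<.106)&(d>.055)&(d<.105)).astype(np.uint8);n,l,s,ce=cv2.connectedComponentsWithStats(m)
for i in range(1,n):
    P=C[l==i]; print("scene",s[i,4],P.mean(0),P[:,2].max())
E
```

```text
tool axes
 [[ 0.      0.2452  0.9695]
 [ 0.0001  0.9695 -0.2452]
 [-1.      0.0001 -0.    ]]
peg cand 32 [184.5 181.5] [0.616  0.1539 0.0945]
peg cand 33 [148.6667 197.5758] [0.578  0.2368 0.0947]
peg cand 37 [198.7027 206.9189] [0.5562 0.1201 0.091 ]
peg cand 29 [210.4138 209.7241] [0.549  0.0922 0.0957]
peg cand 34 [152.2941 236.5   ] [0.487  0.2261 0.0944]
peg cand 32 [191.     244.0938] [0.4693 0.1363 0.0945]
fit [ 0.5404  0.1697 -0.1874] -10.738970870266968 [-1.0356  0.0232  5.8938 -1.2894  0.0656 -0.611  -1.2795 -1.2428 27.7915
 -0.1355 -0.4369 -0.0899]
apron 613 [0.5842 0.0307 0.0313] ((584.443603515625, 31.812576293945312), (64.6168441772461, 60.06364440917969), 18.300861358642578)
outlet ang -72.50576788974456
tab 67 [0.5328 0.1917 0.1295]
-70.95677375235378 0.023290163940330465
detent 167 [0.5032 0.284  0.045 ]
-71.9474328892468 0.12027222852430115
part [0.6066 0.2015 0.0319] 25.64025040173423
part [0.5877 0.1143 0.0642] -49.55403972303252
part [0.507  0.1064 0.0521] -117.83014122324735
tray ((501.21173095703125, -193.79495239257812), (340.6518249511719, 205.60719299316406), 79.83161926269531)
scene 31 [0.4771 0.1375 0.0887] 0.09561871171402714
scene 31 [0.4942 0.2271 0.088 ] 0.09442989141710567
scene 34 [0.5556 0.0931 0.0895] 0.09536886352285812
scene 18 [0.5646 0.1176 0.086 ] 0.09241247449980916
scene 40 [0.5853 0.2375 0.0884] 0.0959420626802896
scene 37 [0.6237 0.1542 0.0887] 0.09591707501056246
```

step_arm --pt "0.04 0.02 -0.02 0 0" --pt "0.04 0.02 -0.02 0 0" --pt "0.04 0.02 -0.02 0 0" --pt "0.04 0.02 -0.02 0 0" --pt "0.04 0.02 -0.02 0 0" --pt "0.04 0.02 -0.02 0 0" --pt "0.04 0.02 -0.02 0 0" --pt "0.04 0.02 -0.02 0 0" --pt "0.04 0.02 -0.02 0 0" --pt "0.04 0.02 -0.02 0 0" --pt "0.04 0.02 -0.02 0 0" --pt "0.04 0.02 -0.02 0 0" --force 30

```text
clock: 2.55
position: [0.3941, 0.3648, 0.2315]
ee_rot: [0.088, 0.702, -0.087, 0.702]
ft_force: [1.0, 0.5, -0.3]
grip_width: 0.468
```

step_arm --pt "0.04 0.02 -0.02 0 0" --pt "0.04 0.02 -0.02 0 0" --pt "0.04 0.02 -0.02 0 0" --pt "0.04 0.02 -0.02 0 0" --pt "0.04 0.02 -0.02 0 0" --pt "0.04 0.02 -0.02 0 0" --pt "0.04 0.02 -0.02 -0.01 0" --pt "0.04 0.02 -0.02 -0.01 0" --pt "0.04 0.02 -0.02 -0.01 0.03" --pt "0.04 0.02 -0.02 -0.01 0.02" --pt "0.04 0.02 -0.02 -0.02 0" --pt "0.04 0 0 0 0"

```text
clock: 3.55
position: [0.6147, 0.1395, 0.1676]
ee_rot: [0.07, 0.704, -0.074, 0.703]
ft_force: [-1.7, -0.8, -0.6]
grip_width: 0.469
```

step_arm --pt "0.04 0.0015 0.0145 -0.02 0" --pt "0.04 0 0 -0.02 0" --pt "0.04 0 0 -0.02 0" --pt "0.04 0 0 -0.01 0" --pt "0.04 0 0 -0.005 0" --pt "0.04 0 0 0 0"

```text
clock: 4.05
position: [0.6144, 0.1602, 0.0956]
ee_rot: [0.07, 0.704, -0.07, 0.703]
ft_force: [-0.7, -0.3, 0.3]
grip_width: 0.47
```

step_arm --pt "0.04 0.0015 -0.006 0 0" --pt "0.04 0 0 -0.009 0" --pt "0.04 0 0 -0.009 0" --pt "0.04 0 0 -0.009 0" --pt "0.04 0 0 0 0" --pt "0.01 0 0 0 0" --pt "0.01 0 0 0 0" --pt "0.01 0 0 0 0" --pt "0.01 0 0 0 0" --pt "0.01 0 0 0 0"

```text
clock: 4.88
position: [0.6164, 0.1547, 0.0696]
ee_rot: [0.07, 0.704, -0.07, 0.704]
ft_force: [0.5, 0.5, 0.1]
grip_width: 0.154
```

```bash
python3 - <<'E'
import numpy as np
c=np.array([.5399,.1691]);a=np.radians(-11.3);n=26;t=np.radians(-96.7)/n
p=lambda k:c+.078*np.array([np.cos(a+k*t),np.sin(a+k*t)])
for k in range(n): print(np.round(p(k+1)-p(k),4).tolist())
print(t,p(n))
E
```

```text
[-0.0012, -0.0049]
[-0.0015, -0.0048]
[-0.0018, -0.0047]
[-0.0021, -0.0046]
[-0.0024, -0.0045]
[-0.0027, -0.0043]
[-0.0029, -0.0041]
[-0.0032, -0.0039]
[-0.0034, -0.0037]
[-0.0037, -0.0035]
[-0.0039, -0.0032]
[-0.0041, -0.003]
[-0.0043, -0.0027]
[-0.0044, -0.0024]
[-0.0046, -0.0021]
[-0.0047, -0.0018]
[-0.0048, -0.0015]
[-0.0049, -0.0012]
[-0.005, -0.0009]
[-0.005, -0.0005]
[-0.0051, -0.0002]
[-0.0051, 0.0001]
[-0.005, 0.0004]
[-0.005, 0.0008]
[-0.0049, 0.0011]
[-0.0049, 0.0014]
-0.06491282256455834 [0.51579667 0.09491759]
```

step_arm --pt "0.01 -0.0012 -0.0049 0 -0.065" --pt "0.01 -0.0015 -0.0048 0 -0.065" --pt "0.01 -0.0018 -0.0047 0 -0.065" --pt "0.01 -0.0021 -0.0046 0 -0.065" --pt "0.01 -0.0024 -0.0045 0 -0.065" --pt "0.01 -0.0027 -0.0043 0 -0.065" --pt "0.01 -0.0029 -0.0041 0 -0.065" --pt "0.01 -0.0032 -0.0039 0 -0.065" --pt "0.01 -0.0034 -0.0037 0 -0.065"

```text
clock: 5.63
position: [0.5958, 0.116, 0.0696]
ee_rot: [0.271, 0.653, -0.27, 0.654]
ft_force: [1.2, 3.0, -1.1]
grip_width: 0.152
```

step_arm --pt "0.01 -0.0037 -0.0035 0 -0.065" --pt "0.01 -0.0039 -0.0032 0 -0.065" --pt "0.01 -0.0041 -0.003 0 -0.065" --pt "0.01 -0.0043 -0.0027 0 -0.065" --pt "0.01 -0.0044 -0.0024 0 -0.065" --pt "0.01 -0.0046 -0.0021 0 -0.065" --pt "0.01 -0.0047 -0.0018 0 -0.065" --pt "0.01 -0.0048 -0.0015 0 -0.065" --pt "0.01 -0.0049 -0.0012 0 -0.065"

```text
clock: 6.38
position: [0.556, 0.0948, 0.0696]
ee_rot: [0.448, 0.548, -0.447, 0.548]
ft_force: [2.5, 5.9, -5.0]
grip_width: 0.15
```

step_arm --pt "0.01 -0.005 -0.0009 0 -0.065" --pt "0.01 -0.005 -0.0005 0 -0.065" --pt "0.01 -0.0051 -0.0002 0 -0.065" --pt "0.01 -0.0051 0.0001 0 -0.065" --pt "0.01 -0.005 0.0004 0 -0.065" --pt "0.01 -0.005 0.0008 0 -0.065" --pt "0.01 -0.0049 0.0011 0 -0.065" --pt "0.01 -0.0049 0.0014 0 -0.06" --pt "0.01 0 0 0 0" --pt "0.01 0 0 0 0"

```text
clock: 7.22
position: [0.5162, 0.0978, 0.0696]
ee_rot: [0.572, 0.417, -0.57, 0.416]
ft_force: [3.8, 6.3, -5.5]
grip_width: 0.153
```

step_arm --pt "0.04 0 0 0 0" --pt "0.04 0 0 0 0" --pt "0.04 0 0 0 0" --pt "0.04 0 0 0 0" --pt "0.04 0 0 0.02 0" --pt "0.04 0 0 0.03 0" --pt "0.04 0 0 0.03 0" --pt "0.04 -0.01 0.01 0.03 0" --pt "0.04 -0.02 0.01 0.03 0" --pt "0.04 -0.02 0.02 0 0" --pt "0.04 -0.02 0.02 0 0" --pt "0.0 -0.01 0.03 0 0"

```text
clock: 8.22
position: [0.4345, 0.1848, 0.2102]
ee_rot: [0.573, 0.416, -0.572, 0.415]
ft_force: [1.3, 0.3, -0.5]
grip_width: 0.338
```

```bash
cat > look.py <<'E'
from h import *
import sys
np.set_printoptions(precision=4,suppress=True)
p=camera("top");C=cloud(p);c=np.array([.5399,.1691]);z=C[...,2];d=np.hypot(C[...,0]-c[0],C[...,1]-c[1])
m=((z>.086)&(z<.104)&(d>.065)&(d<.092)).astype(np.uint8);n,l,s,ce=cv2.connectedComponentsWithStats(m)
for i in range(1,n):
    if s[i,4]>12:
        P=C[l==i].mean(0);print(s[i,4],P,"rel outlet(-72):",np.degrees(np.arctan2(P[1]-c[1],P[0]-c[0]))+72,np.hypot(*(P[:2]-c)))
m=(z>.118)&(z<.142)&(d<.07);P=C[m];print("tab",m.sum(),P.mean(0) if m.any() else 0)
cv2.imwrite("pics/"+sys.argv[1],cv2.resize(p["color"][130:300,100:270,::-1],(600,600),interpolation=cv2.INTER_CUBIC))
o=monitor.get_obs();print(o["position"],o["ft_force"])
E
python3 look.py c.png
```

```text
31 [0.6038 0.2128 0.0963] rel outlet(-72): 106.38224741506045 0.07741567388911437
29 [0.6015 0.1213 0.0942] rel outlet(-72): 34.23337448757319 0.0779735070309167
34 [0.5178 0.2437 0.0948] rel outlet(-72): 178.53102703346224 0.07780583746046862
30 [0.5141 0.0959 0.096 ] rel outlet(-72): -37.38740177708826 0.07757354669646925
30 [0.4622 0.1712 0.0945] rel outlet(-72): 250.41608360868076 0.07769700168182817
tab 65 [0.5327 0.1916 0.1307]
[0.4324 0.1923 0.2098] [-2.2219  7.2798 -0.3539]
```

View pics/c.png

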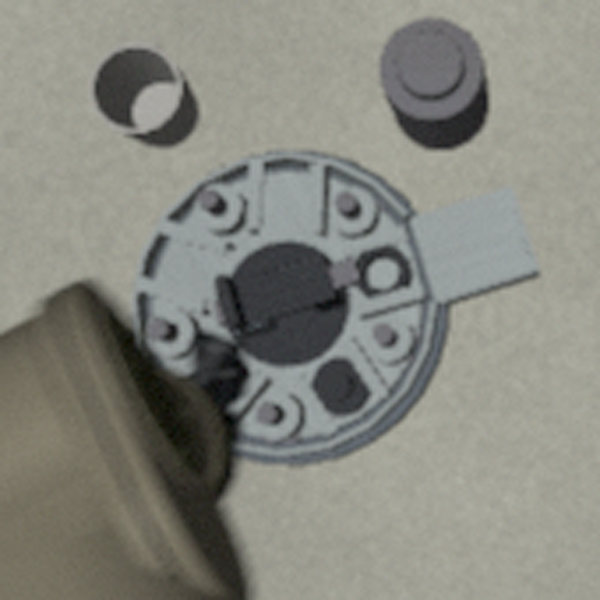

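```bash
python3 - <<'E'
from h import *
np.set_printoptions(precision=4,suppress=True)
c=np.array([.5399,.1691])
C0=[]
p=camera("top");C=cloud(p);u=np.array([np.cos(np.radians(-72)),np.sin(np.radians(-72))]);v=np.array([-u[1],u[0]])
X=(C[...,:2]-c)@u;Y=(C[...,:2]-c)@v;Z=C[...,2]
def edges(name,m,xs,h=.0025):
    lo,hi=[],[]
    for x in xs:
        s=m&(abs(X-x)<h)
        if s.sum()>3: lo.append((x,Y[s].min()));hi.append((x,Y[s].max()))
    for nm,a in(("lo",lo),("hi",hi)):
        a=np.array(a);k=np.polyfit(a[:,0],a[:,1],1);print(name,nm,"slope deg",np.degrees(np.arctan(k[0])),"y0",k[1],"n",len(a))
edges("apron",(Z>.024)&(Z<.045)&(abs(Y)<.045),np.arange(.122,.165,.003))
edges("bar",(Z>.086)&(Z<.112)&(abs(Y)<.03),np.arange(-.01,.058,.003))
m=(Z>.04)&(Z<.052)&(X>-.134)&(X<-.108)&(abs(Y)<.03);print("detent y",Y[m].min(),Y[m].max(),Y[m].mean(),m.sum())
m=(Z>.12)&(X>-.04)&(X<0)&(abs(Y)<.03);P=C[m];vv=P[:,:2]-P[:,:2].mean(0);print("tab y",Y[m].min(),Y[m].max(),X[m].min(),X[m].max())
r=regions_of(p,"sample_ring")
for x in r[:3]:
    m=x["region"];print("ring",x["p"],x["centre"],m.sum(),X[m].mean(),Y[m].mean(),Z[m].mean())
E
```

```text
apron lo slope deg -1.038380661793906 y0 -0.029231721330922146 n 15
apron hi slope deg -0.8364732603387405 y0 0.033305282634112775 n 15
bar lo slope deg 5.797202452423348 y0 -0.015180044515020984 n 23
bar hi slope deg -7.166286377096542 y0 0.01608100709287086 n 23
detent y -0.013771729902931504 0.017912276658528598 0.005031998706386175 43
tab y -0.016448761079371096 0.017203169394878388 -0.028882172854539197 -0.020343837786817077
ring 0.68 [195.7, 183.1] 2847 0.006289386813492553 0.005832853828533777 0.05366109485876688
ring 0.47 [204.4, 212.7] 152 0.07258309644730815 -0.0026796207717769316 0.054547516663121944
```

step_arm --pt "0 0.015 0.006 0 0.122" --pt "0 0.015 0.006 0 0.122" --pt "0 0.015 0.006 0 0.122" --pt "0 0.015 0.006 0 0.122" --pt "0 0.015 0.005 0 0.122" --pt "0 0.015 0.005 0 0" --pt "0 0 0 -0.03 0" --pt "0 0 0 -0.03 0" --pt "0 0 0 -0.03 0" --pt "0 0 0 -0.008 0" --pt "0 0 0 0 0" --pt "0 0 0 0 0"

```text
clock: 9.37
position: [0.5265, 0.2191, 0.1124]
ee_rot: [0.421, 0.568, -0.42, 0.569]
ft_force: [-0.7, -0.1, 0.9]
grip_width: 0.0
```

step_arm --pt "0 0.0013 -0.0043 0 0" --pt "0 0.0013 -0.0043 0 0" --pt "0 0.0013 -0.0043 0 0" --pt "0 0.0013 -0.0043 0 0" --pt "0 0.0013 -0.0043 0 0" --pt "0 0.0013 -0.0043 0 0" --pt "0 0.0013 -0.0043 0 0" --pt "0 0.0013 -0.0043 0 0" --pt "0 0.0013 -0.0043 0 0" --pt "0 0.0013 -0.0043 0 0" --pt "0 0.0013 -0.0043 0 0" --pt "0 0 0 0 0"

```text
clock: 10.37
position: [0.5407, 0.1725, 0.1118]
ee_rot: [0.421, 0.569, -0.42, 0.569]
ft_force: [1.8, 6.8, 3.0]
grip_width: -0.003
```

step_arm --pt "0 0.0012 -0.0038 0 0" --pt "0 0.0012 -0.0038 0 0" --pt "0 0.0012 -0.0038 0 0" --pt "0 0.0012 -0.0038 0 0" --pt "0 0.0012 -0.0038 0 0" --pt "0 0.0009 -0.0029 0 0" --pt "0 0 0 0 0" --pt "0 0 0 0 0"

```text
clock: 11.03
position: [0.5473, 0.1519, 0.1118]
ee_rot: [0.421, 0.569, -0.419, 0.569]
ft_force: [0.9, 7.8, 3.1]
grip_width: 0.003
```

```bash
python3 look.py d.png
```

```text
30 [0.6014 0.1211 0.0946] rel outlet(-72): 34.00393546073165 0.07799870875716394
153 [0.5637 0.0949 0.0999] rel outlet(-72): -0.2142757308766079 0.07794653523283886
31 [0.514  0.0958 0.0953] rel outlet(-72): -37.44509532261047 0.07771743738127103
tab 15 [0.538  0.1323 0.1273]
[0.5473 0.152  0.1118] [0.8257 8.3998 3.4608]
```

step_arm --pt "0 0.0006 -0.0019 0 0" --pt "0 0.0006 -0.0019 0 0" --pt "0 0 0 0 0"

```text
clock: 11.33
position: [0.548, 0.1495, 0.1118]
ee_rot: [0.421, 0.57, -0.418, 0.569]
ft_force: [-1.8, 11.6, 3.4]
grip_width: 0.004
```

step_arm --pt "0 0.0006 -0.0019 0 0" --pt "0 0.0006 -0.0019 0 0" --pt "0 0 0 0 0"

```text
clock: 11.58
position: [0.5481, 0.1493, 0.1118]
ee_rot: [0.421, 0.572, -0.417, 0.568]
ft_force: [-6.8, 22.1, 6.1]
grip_width: -0.002
```

step_arm --pt "0 0 0 0 0" --pt "0 -0.003 0.0096 0 0" --pt "0 -0.003 0.0096 0 0" --pt "0 -0.003 0.0096 0 0" --pt "0 -0.003 0.0096 0 0" --pt "0 -0.003 0.0096 0 0" --pt "0 -0.003 0.0096 0 0" --pt "0 -0.003 0.0096 0 0" --pt "0 -0.003 0.0096 0 0" --pt "0 -0.003 0.0096 0.02 0" --pt "0 -0.003 0.0 0.04 0" --pt "0 0 0 0.03 0"

```text
clock: 12.58
position: [0.5184, 0.2293, 0.2025]
ee_rot: [0.419, 0.569, -0.421, 0.569]
ft_force: [1.4, 0.7, 0.1]
grip_width: -0.0
```

```bash
cat > ring.py <<'E'
from h import *
np.set_printoptions(precision=4,suppress=True)
c=np.array([.5416,.1696]);u=np.array([.296,-.955])
for n in("top","scene"):
    p=camera(n);C=cloud(p);X=(C[...,:2]-c)@u;Y=(C[...,:2]-c)@np.array([.955,.296]);Z=C[...,2]
    m=(X>.095)&(X<.165)&(abs(Y)<.035)&(Z>.045)&(Z<.056);P=C[m]
    print(n,m.sum(),P.mean(0),cv2.minEnclosingCircle((P[:,:2]*1000).astype(np.float32)),"X",X[m].mean(),X[m].min(),X[m].max(),"Y",Y[m].mean())
E
python3 look.py e.png; python3 ring.py
```

```text
32 [0.6039 0.2131 0.0944] rel outlet(-72): 106.48032834674916 0.07765437326628942
29 [0.6013 0.1213 0.0945] rel outlet(-72): 34.122343582076816 0.07783351326812255
24 [0.5172 0.2419 0.0947] rel outlet(-72): 179.31402817059043 0.07621306119731244
31 [0.5141 0.0959 0.0946] rel outlet(-72): -37.423083060469494 0.07762962851144099
33 [0.462  0.171  0.0946] rel outlet(-72): 250.61794235822663 0.07793112208959287
tab 67 [0.5327 0.1916 0.1298]
[0.5214 0.2298 0.2087] [2.7361 0.9602 5.3636]
top 138 [0.5752 0.0555 0.0502] ((572.0260009765625, 71.40444946289062), 35.62983322143555) X 0.11887985168902981 0.09517590684282533 0.1382994667106229 Y -0.001634994814100337
scene 50 [0.5761 0.049  0.0482] ((580.8654174804688, 53.97283935546875), 19.957284927368164) X 0.1253873554094873 0.10328948991864649 0.139445502110161 Y -0.0027637376927421315
```

View pics/e.png

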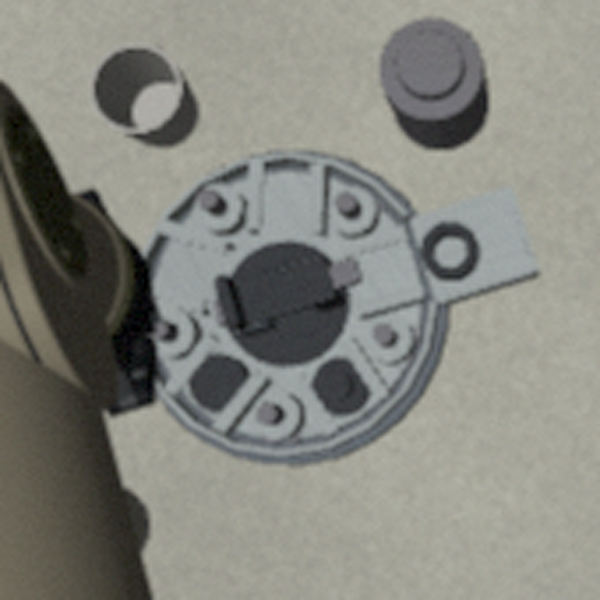

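```bash
sed -i 's/X>.095/X>.1/;s/Z>.045/Z>.047/' ring.py; python3 ring.py; python3 - <<'E'
from h import *
import numpy as np
p=camera("top");C=cloud(p)
for x in regions_of(p,"tray")[:1]+regions_of(p,"end_cap")[:1]:
    m=x["region"];k=m&(C[...,2]<.03);P=C[k];P=P[P[:,2]>-.01]
    P=P[abs(P[:,1]+.285)<.1]
    print(x["p"],x["centre"],np.percentile(P,[2,50,98],axis=0),cv2.minAreaRect((P[:,:2]*1000).astype(np.float32)))
E
```

```text
top 125 [0.5758 0.0551 0.0509] ((575.5975952148438, 55.85624694824219), 19.8118896484375) X 0.11944956780646813 0.10056482132460759 0.13830379084219516 Y -0.0012117340996120366
scene 36 [0.574  0.0494 0.0483] ((577.270751953125, 54.78936767578125), 19.54901123046875) X 0.12438927521247267 0.1033225269578275 0.1394446910043274 Y -0.004665716631610566
0.61 [240.5, 361.9] [[ 0.3847288  -0.36103673 -0.00107175]
 [ 0.47669441 -0.28315564  0.00465748]
 [ 0.58090715 -0.20702854  0.02360427]] ((483.51983642578125, -286.90301513671875), (150.6812744140625, 205.17025756835938), 79.29273986816406)
0.79 [226.7, 373.3] [[ 0.49114903 -0.32790181  0.00809811]
 [ 0.50781995 -0.30833089  0.01538831]
 [ 0.52590131 -0.29325263  0.02718891]] ((508.6632995605469, -311.26641845703125), (38.161781311035156, 35.29259490966797), 89.94493103027344)
```

step_arm --pt "0.065 0.006 -0.019 0 0" --pt "0.065 0.006 -0.019 0 0" --pt "0.065 0.006 -0.019 0 0" --pt "0.065 0.006 -0.019 0 0" --pt "0.065 0.006 -0.0193 0 0" --pt "0.065 0.006 -0.0193 0 0" --pt "0.065 0.006 -0.0193 0 0" --pt "0.065 0.006 -0.0193 0 0" --pt "0.065 0.0063 -0.0213 -0.02 0" --pt "0.065 0 0 -0.03 0" --pt "0.065 0 0 -0.03 0" --pt "0.065 0 0 0 0"

```text
clock: 13.98
position: [0.5699, 0.054, 0.1154]
ee_rot: [0.418, 0.57, -0.423, 0.567]
ft_force: [-1.2, 0.2, 0.2]
grip_width: 0.763
```

step_arm --pt "0.065 0 0 -0.02 0" --pt "0.065 0 0 -0.02 0" --pt "0.065 0 0 0 0" --pt "0.065 0 0 0 0"

```text
clock: 14.32
position: [0.5732, 0.0549, 0.0817]
ee_rot: [0.42, 0.569, -0.421, 0.568]
ft_force: [0.2, -0.1, 0.4]
grip_width: 0.764
```

```bash
python3 - <<'E'
from h import *
p=camera("wrist");save(p,"f.png");print(p["fx"],p["cx"],p["cy"])
from h import monitor
print(monitor.get_obs()["position"])
E
```

```text
297.3186396354542 256.8033735596197 192.39824472413574
[0.57399483 0.05485041 0.08257133]
```

View pics/f.png

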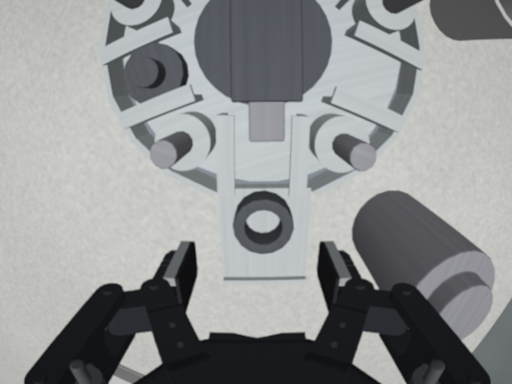

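step_arm --pt "0.065 0.0015 0.0005 -0.016 0" --pt "0.065 0 0 -0.016 0" --pt "0.065 0 0 -0.01 0" --pt "0.065 0 0 -0.005 0" --pt "0.065 0 0 0 0" --pt "0.065 0 0 0 0"

```text
clock: 14.87
position: [0.5755, 0.0553, 0.0352]
ee_rot: [0.42, 0.568, -0.42, 0.569]
ft_force: [0.3, 0.6, 0.2]
grip_width: 0.759
```

step_arm --pt "0.065 0 0 -0.003 0" --pt "0.03 0 0 0 0" --pt "0.03 0 0 0 0" --pt "0.03 0 0 0 0" --pt "0.03 0 0 0 0" --pt "0.03 0 0 0 0" --pt "0.03 0 0 0 0" --pt "0.03 0 0 0 0" --force 45

```text
clock: 15.53
position: [0.5754, 0.0554, 0.0321]
ee_rot: [0.421, 0.569, -0.42, 0.569]
ft_force: [-2.6, 0.9, 6.3]
grip_width: 0.455
```

step_arm --pt "0.03 0 0 0.01 0" --pt "0.03 0 0 0.02 0" --pt "0.03 0 0 0.03 0" --pt "0.03 0 0 0.03 0" --pt "0.03 0 0 0.03 0" --pt "0.03 0 0 0.02 0" --pt "0.03 0 0 0 0"

```text
clock: 16.12
position: [0.5773, 0.0552, 0.1766]
ee_rot: [0.422, 0.567, -0.418, 0.57]
ft_force: [0.7, -0.3, -1.4]
grip_width: 0.449
```

step_arm --pt "0.03 -0.0074 -0.0186 0 0.06" --pt "0.03 -0.0074 -0.0186 0 0.06" --pt "0.03 -0.0074 -0.0186 0 0.06" --pt "0.03 -0.0074 -0.0186 0 0.06" --pt "0.03 -0.0074 -0.0186 0 0.06" --pt "0.03 -0.0074 -0.0186 0 0.06" --pt "0.03 -0.0074 -0.0186 0 0.06" --pt "0.03 -0.0074 -0.0186 0 0.06" --pt "0.03 -0.0074 -0.0186 0 0.06" --pt "0.03 -0.0074 -0.0186 0 0.06" --pt "0.03 -0.0074 -0.0186 0 0.06" --pt "0.03 -0.0074 -0.0186 0 0.06"

```text
clock: 17.12
position: [0.4854, -0.1688, 0.1712]
ee_rot: [0.192, 0.681, -0.192, 0.68]
ft_force: [-0.0, -0.8, -1.8]
grip_width: 0.45
```

step_arm --pt "0.03 -0.0074 -0.0186 0 0.06" --pt "0.03 -0.0074 -0.0186 0 0.06" --pt "0.03 -0.0074 -0.0186 0 0.06" --pt "0.03 -0.0074 -0.0186 0 0.06" --pt "0.03 -0.0074 -0.0186 -0.01 0.06" --pt "0.03 -0.0074 -0.0186 -0.02 0.06" --pt "0.03 0 0 -0.03 0" --pt "0.03 0 0 -0.03 0" --pt "0.03 0 0 -0.02 0" --pt "0.03 0 0 0 0" --pt "0.03 0 0 0 0"

```text
clock: 18.03
position: [0.441, -0.2794, 0.061]
ee_rot: [0.068, 0.705, -0.068, 0.703]
ft_force: [0.7, 0.5, -0.5]
grip_width: 0.448
```

```bash
python3 - <<'E'
from h import *
p=camera("wrist");q=camera("scene")
im=np.zeros((384,800,3),np.uint8);im[:,:512]=p["color"];im[:,512:]=cv2.resize(q["color"][100:292,90:234],(288,384));cv2.imwrite("pics/g.png",im[...,::-1])
o=monitor.get_obs();print(o["position"],o["ee_rot"],o["ft_force"],o["grip_width"])
E
```

```text
[ 0.44259716 -0.27996484  0.06277511] [ 0.067897    0.70324736 -0.06825913  0.70439608] [-0.35887157  0.12510098 -2.43031248] 0.4535583803476553
```

View pics/g.png

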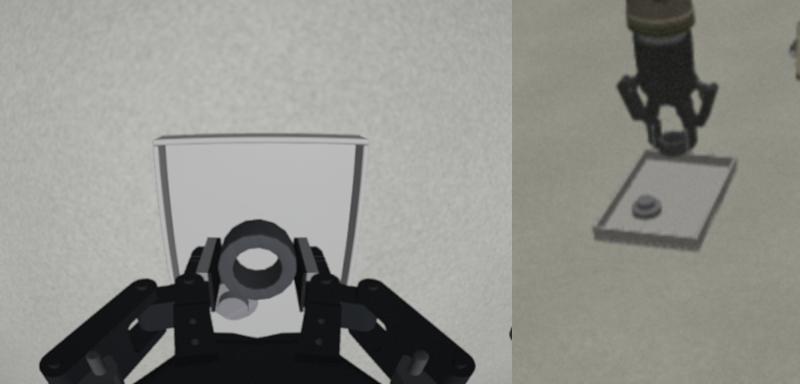

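step_arm --pt "0.03 0 0 -0.015 0" --pt "0.03 0 0 -0.015 0" --pt "0.03 0 0 -0.012 0" --pt "0.03 0 0 -0.006 0" --pt "0.03 0 0 0 0" --pt "0.03 0 0 0 0"

```text
clock: 18.63
position: [0.4421, -0.2797, 0.0139]
ee_rot: [0.068, 0.704, -0.068, 0.704]
ft_force: [-0.4, 0.4, -2.0]
grip_width: 0.453
```

step_arm --pt "0.03 0 0 -0.003 0" --pt "0.03 0 0 -0.002 0" --pt "0.03 0 0 0 0" --pt "0.03 0 0 0 0"

```text
clock: 18.97
position: [0.4419, -0.2795, 0.0085]
ee_rot: [0.068, 0.704, -0.068, 0.704]
ft_force: [0.5, 0.2, -0.3]
grip_width: 0.452
```

step_arm --pt "0.03 0 0 -0.001 0" --pt "0.03 0 0 -0.001 0" --pt "0.03 0 0 -0.001 0" --pt "0.03 0 0 0 0" --pt "0.03 0 0 0 0"

```text
clock: 19.38
position: [0.4419, -0.2795, 0.0053]
ee_rot: [0.068, 0.704, -0.068, 0.704]
ft_force: [0.5, 0.4, -0.6]
grip_width: 0.453
```

step_arm --pt "0.03 0 0 -0.001 0" --pt "0.03 0 0 0 0" --pt "0.03 0 0 0 0" --pt "0.03 0 0 0 0"

```text
clock: 19.72
position: [0.4419, -0.2796, 0.0051]
ee_rot: [0.068, 0.704, -0.068, 0.704]
ft_force: [-3.6, 3.4, 12.2]
grip_width: 0.452
```

Contact with the tray floor. Release gently and lift.

step_arm --pt "0.03 0 0 0.0008 0" --pt "0.05 0 0 0 0" --pt "0.055 0 0 0 0" --pt "0.06 0 0 0 0" --pt "0.06 0 0 0 0" --pt "0.06 0 0 0 0" --pt "0.06 0 0 0.01 0" --pt "0.06 0 0 0.02 0" --pt "0.06 0 0 0.03 0" --pt "0.06 0 0 0.04 0" --pt "0.06 0 0 0.04 0" --pt "0.06 0 0 0.03 0"

```text
clock: 20.72
position: [0.4418, -0.2803, 0.1788]
ee_rot: [0.068, 0.703, -0.069, 0.705]
ft_force: [0.6, -0.9, 0.6]
grip_width: 0.702
```

step_arm --pt "0.06 0 0.02 0.02 0" --pt "0.06 0 0.02 0.02 0" --pt "0.06 0 0.025 0 0" --pt "0.06 0 0.025 0 0" --pt "0.06 0 0.025 0 0" --pt "0.06 0 0.02 0 0" --pt "0.06 0 0.02 0 0" --pt "0.06 0 0 0 0" --pt "0.06 0 0 0 0"

```text
clock: 21.47
position: [0.4419, -0.124, 0.2157]
ee_rot: [0.068, 0.704, -0.067, 0.704]
ft_force: [-0.1, -0.7, -0.9]
grip_width: 0.701
```

```bash
python3 look.py i.png; python3 - <<'E'
from h import *
np.set_printoptions(precision=4,suppress=True)
for n in("top","scene"):
    p=camera(n);C=cloud(p);Z=C[...,2]
    m=(np.hypot(C[...,0]-.442,C[...,1]+.2795)<.03)&(Z>.013)&(Z<.04);P=C[m]
    k=np.linalg.lstsq(np.c_[P[:,:2]-P[:,:2].mean(0),np.ones(len(P))],P[:,2],rcond=None)[0]
    print(n,m.sum(),P.mean(0),P[:,2].max(),"plane",k)
    for q in("tray","end_cap","bottle","cell","beaker","blank","boss_cap"):
        r=regions_of(p,q)
        if r: print(q,r[0]["p"],r[0]["centre"])
    if n=="top": cv2.imwrite("pics/j.png",cv2.resize(p["color"][120:300,90:440,::-1],(798,410)))
E
```

```text
31 [0.604  0.2132 0.0948] rel outlet(-72): 106.54337664826613 0.07776795387108232
28 [0.6015 0.1215 0.095 ] rel outlet(-72): 34.27903065955891 0.0778246845546318
34 [0.5178 0.2437 0.0947] rel outlet(-72): 178.5286751922615 0.07780916568200914
30 [0.5142 0.096  0.0956] rel outlet(-72): -37.373829254718686 0.07752282205005213
33 [0.4621 0.171  0.0947] rel outlet(-72): 250.62608105217376 0.07779324291471464
tab 66 [0.5329 0.1917 0.1298]
[ 0.4418 -0.125   0.2156] [ 0.194  -0.1746  0.7103]<stdin>:6: RuntimeWarning: Mean of empty slice.
  ret = um.true_divide(
<stdin>:7: RuntimeWarning: Mean of empty slice.
Traceback (most recent call last):
ValueError: zero-size array to reduction operation maximum which has no identity
```

step_arm --pt "0.06 0 0.02 0.01 0" --pt "0.06 0 0.02 0.01 0" --pt "0.06 0 0.02 0.01 0" --pt "0.06 0 0.02 0 0" --pt "0.06 0 0.02 0 0" --pt "0.06 0 0.02 0 0" --pt "0.06 0 0 0 0" --pt "0.06 0 0 0 0"

```text
clock: 22.23
position: [0.442, -0.0048, 0.2452]
ee_rot: [0.068, 0.704, -0.068, 0.704]
ft_force: [0.6, -0.2, 0.6]
grip_width: 0.702
```

```bash
python3 - <<'E'
from h import *
np.set_printoptions(precision=4,suppress=True)
for n in("top","scene"):
    p=camera(n);C=cloud(p);Z=C[...,2]
    if n=="top": cv2.imwrite("pics/j.png",cv2.resize(p["color"][120:300,90:440,::-1],(798,410)))
    m=(np.hypot(C[...,0]-.442,C[...,1]+.2795)<.03)&(Z>.017)&(Z<.04);P=C[m]
    if len(P):
        k=np.linalg.lstsq(np.c_[P[:,:2]-P[:,:2].mean(0),np.ones(len(P))],P[:,2],rcond=None)[0]
        print(n,m.sum(),P.mean(0),P[:,2].max(),"plane",k)
    for q in("tray","end_cap","bottle","cell","beaker","blank","boss_cap"):
        r=regions_of(p,q)
        if r: print(q,r[0]["p"],r[0]["centre"],np.median(C[r[0]["region"]],0))
E
```

```text
top 139 [ 0.4409 -0.2789  0.0235] 0.029988193398889917 plane [0.0079 0.0042 0.0235]
tray 0.56 [240.5, 362.7] [ 0.4816 -0.284   0.0047]
end_cap 0.62 [226.7, 372.9] [ 0.508  -0.3101  0.0163]
bottle 0.7 [278.9, 123.7] [0.3878 0.283  0.1135]
cell 0.95 [155.8, 224.0] [0.6784 0.062  0.1103]
beaker 0.72 [158.0, 139.7] [0.6877 0.2731 0.0497]
blank 0.7 [235.6, 163.4] [0.4856 0.2123 0.052 ]
boss_cap 0.63 [202.1, 170.3] [0.5576 0.1787 0.0465]
scene 79 [ 0.4467 -0.2787  0.0205] 0.024245866276710215 plane [-0.0084  0.0198  0.0205]
tray 0.77 [201.1, 164.1] [ 0.4946 -0.2823  0.0028]
end_cap 0.69 [202.9, 158.4] [ 0.5208 -0.3081  0.0122]
bottle 0.56 [160.5, 372.7] [0.4096 0.2922 0.0828]
cell 0.95 [229.6, 303.0] [0.719  0.0606 0.0762]
beaker 0.78 [229.2, 385.4] [0.7053 0.2636 0.0572]
```

View pics/j.png

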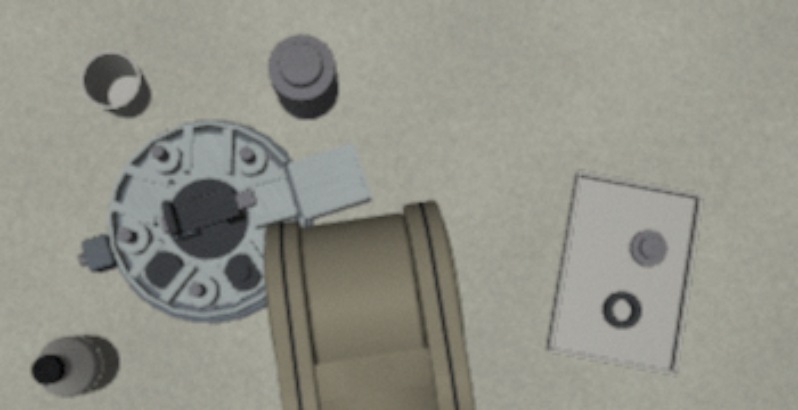

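```bash
python3 -c "
from workcell import ticket
print(ticket.hand_in())"
```

```text
the job is handed in; nothing more can be done
None
```

The ring is lying flat in the tray beside the end cap, and I handed the job in at about 22 s; the hand-in gave no verdict.

- **Turning:** I gripped peg 0 and turned the table about 97° clockwise, which brought pocket 1, holding the ring, to the outlet.
- **Ejecting:** I pushed the tab to its hard stop, which put the ring on the apron at about x = 0.12 m. The ejector then sprang back.
- **Placing:** I gripped the ring and lowered it until it touched the tray floor, with about 12 N of contact force at most. Then I released it and moved clear.

**Last checks:**
- **Ring:** it is at about (0.441, -0.279), with its top at z ≈ 0.0235. The expected height is 0.024, and its tilt is below 0.02 rad in both views.
- **Ejector:** it is back at rest, with the tab within 0.2 mm of where it started.
- **Other parts:** the blank and boss cap are in their pockets. The tray, end cap, bottle, cell and beaker are within a few millimetres of their starting places.

**Where the measurements disagreed:** the pegs read about 1.5° clockwise of a click, using my first estimate of the outlet direction (-72°). The apron's edges put the outlet nearer -72.9°, which cuts the gap to about 0.7°; the limit is 2°. The wrist view showed the pocket lined up with the apron, and the angle did not change through the push, so I took it as clicked in. I did not nudge the table to test the click directly.

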